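# Load the calibrator row into the analyser's rack

## Task

Move the four calibrator bottles from the open carton to the analyser's rack, one bottle to a pocket, keeping their order, because the analyser knows them only by position: the bottle next to the carton's folded-out flap goes into the pocket next to the rack's handle, and so on down the row. Keep the bottles upright, set each one down on the floor of its pocket rather than dropping it, and leave all four standing there, let go.

Things in the scene. Friction and masses are not known exactly. Their poses are not given: they have to be found in the camera images.
- carton: Open cardboard carton, 187 x 48 mm, 50 mm high, fixed, any yaw: one row of four cells along its x axis (pitch 46 mm; walls and equally high dividers 3 mm thick, floor 3 mm). Origin: centre of its underside, z up. Only its +x end has a flap, 42 mm long, white on top, folded outwards from the rim and sloping slightly down: the first cell is next to it. Cell centres at x = +69, +23, -23, -69 mm.
- rack: The analyser's dark plastic calibrator rack, a bar 224 x 60 mm fixed on the bench, carrying four grey pocket inserts in a row along its x axis at 55 mm pitch. Origin: centre of its underside, z up. Its +x end has a loop handle sticking out 39 mm (up to 35 mm high) and an end wall 38 mm high; the other end has a small 10 mm steel tongue. Pocket one is next to the handle. It may stand at any yaw.
- cal1: The first calibrator bottle, at the start in the cell next to the carton's flap. All four bottles look alike and are told apart by their place in the row: amber, round, 38 mm diameter up to 64 mm height, then a shoulder, and a white screw cap 28 mm in diameter from 72 to 96 mm height, where it is gripped; about 80 g. At the start it stands upright on the cell's floor, its cap 22 mm and more above the carton's rim. Origin: centre of its underside, z up along the bottle.
- cal2: The second calibrator bottle, at the start second from the flap. All four bottles look alike and are told apart by their place in the row: amber, round, 38 mm diameter up to 64 mm height, then a shoulder, and a white screw cap 28 mm in diameter from 72 to 96 mm height, where it is gripped; about 80 g. At the start it stands upright on the cell's floor, its cap 22 mm and more above the carton's rim. Origin: centre of its underside, z up along the bottle.
- cal3: The third calibrator bottle, at the start third from the flap. All four bottles look alike and are told apart by their place in the row: amber, round, 38 mm diameter up to 64 mm height, then a shoulder, and a white screw cap 28 mm in diameter from 72 to 96 mm height, where it is gripped; about 80 g. At the start it stands upright on the cell's floor, its cap 22 mm and more above the carton's rim. Origin: centre of its underside, z up along the bottle.
- cal4: The fourth calibrator bottle, at the start in the cell farthest from the flap. All four bottles look alike and are told apart by their place in the row: amber, round, 38 mm diameter up to 64 mm height, then a shoulder, and a white screw cap 28 mm in diameter from 72 to 96 mm height, where it is gripped; about 80 g. At the start it stands upright on the cell's floor, its cap 22 mm and more above the carton's rim. Origin: centre of its underside, z up along the bottle.
- bay1: The first pocket of the rack, next to the rack's handle: a square grey pocket, 50 mm wide inside, open at the top, its walls 27 mm high above its floor. Origin: centre of the pocket's floor, where the bottle stands (14.5 mm above the bench), z up; axes along the rack's.
- bay2: The second pocket of the rack, second from the handle: a square grey pocket, 50 mm wide inside, open at the top, its walls 27 mm high above its floor. Origin: centre of the pocket's floor, where the bottle stands (14.5 mm above the bench), z up; axes along the rack's.
- bay3: The third pocket of the rack, third from the handle: a square grey pocket, 50 mm wide inside, open at the top, its walls 27 mm high above its floor. Origin: centre of the pocket's floor, where the bottle stands (14.5 mm above the bench), z up; axes along the rack's.
- bay4: The fourth pocket of the rack, farthest from the handle: a square grey pocket, 50 mm wide inside, open at the top, its walls 27 mm high above its floor. Origin: centre of the pocket's floor, where the bottle stands (14.5 mm above the bench), z up; axes along the rack's.

How it is judged:
At the end, for the whole second after the job is handed in: Each bottle stands in the pocket of its own number, counted from the carton's flap and from the rack's handle: within 10 mm of the pocket's centre, underside within 5 mm of its floor, upright within 7 degrees, at rest and let go (horizontal distance between cal1 and bay1 below 0.01 m and z of cal1 in the frame of bay1 between -0.005 and 0.005 m and angle between each of cal1, cal2, cal3, cal4's own z axis and vertical below 0.12 rad and linear speed of each of cal1, cal2, cal3, cal4 below 0.02 m/s and angular speed of each of cal1, cal2, cal3, cal4 below 0.2 rad/s and contact force between the fingers and cal1 below 0.05 N and horizontal distance between cal2 and bay2 below 0.01 m and z of cal2 in the frame of bay2 between -0.005 and 0.005 m and contact force between the fingers and cal2 below 0.05 N and horizontal distance between cal3 and bay3 below 0.01 m and z of cal3 in the frame of bay3 between -0.005 and 0.005 m and contact force between the fingers and cal3 below 0.05 N and horizontal distance between cal4 and bay4 below 0.01 m and z of cal4 in the frame of bay4 between -0.005 and 0.005 m and contact force between the fingers and cal4 below 0.05 N); the robot touches nothing.
It fails at once if a bottle is tipped over (more than 50 degrees) (angle between any of cal1, cal2, cal3, cal4's own z axis and vertical above 0.87 rad).
It fails at once if a bottle is dropped or thrown (faster than 0.7 m/s with no finger on it: a fall of 25 mm) ((linear speed of cal1 above 0.7 m/s and contact force between the fingers and cal1 below 0.01 N) or (linear speed of cal2 above 0.7 m/s and contact force between the fingers and cal2 below 0.01 N) or (linear speed of cal3 above 0.7 m/s and contact force between the fingers and cal3 below 0.01 N) or (linear speed of cal4 above 0.7 m/s and contact force between the fingers and cal4 below 0.01 N)).
It also fails if it takes over 104 s, if anything falls off the work surface, if the arm or the gripper's body presses on something with over 40 N, if the wrist force passes 120 N, or if a joint passes its speed limit or range.

## Robot

A 7-joint arm with a two-finger parallel gripper is mounted at the origin on the work surface. World frame = base frame: x ahead of the robot, y to its left, z up, the work surface at z = 0. Lengths are in m, angles in rad, forces in N, time in s.
With the tool pointing down it reaches from about 0.425 to 0.875 m from the base axis. Payload 8.4 kg.
Tool frame: the origin (TCP) lies on the centre line of the jaws, within the pads' length; the fingertips stand 11 mm ahead of it and the grasp point (between the pads) lies 8 mm behind it; z points along the fingers, y is the direction in which the jaws open and shut (so a half turn about z gives the same grasp; the last joint's range is limited). The gripper opens to 85 mm and grips with 20 to 120 N. Pads are 22 mm wide; open, the fingers measure 114 mm over their backs; the gripper's body (76 mm by 85 mm) begins 54 mm behind the grasp point. The pads swing forward as they close: fully open they stand 13 mm farther back than shut.
Start: joints at [-1.328, 0.333, 0.04, 1.465, -0.013, 1.343, -0.059], TCP at [0.218, 0.612, 0.242] pointing down, gripper open.
Joint ranges: [-2.58, 2.58], [-0.38, 2.09], [-1.3, 1.39], [0.25, 2.4], [-1.5, 4.64], [0.08, 2.09], [-2.65, 2.65]. Speed limits (rad/s): [2.22, 2.22, 2.79, 2.79, 3.14, 3.14, 3.14].

## Interface

Orientations are given as a unit quaternion [w, x, y, z].
In Python, from rig import bot gives the robot as it stands.
- The arm moves only by the shell command python3 -m handwheel 'ROWS' [OPENING]. ROWS is a JSON object of lists of equal length, an entry for each row: "linear": the shift along the tool's x, y, z in cm, a list of three; "rotation": the turn, a rotation vector about the tool's x, y, z in degrees, a list of three. A call has 1 to 20 rows; each row shifts and turns the commanded pose from where the row before left it, along the tool's axes as they then stand; what a row does not reach is not made up. A row lasts 1/8 s, in which the tool goes at most 62.5 mm and 10.7 degrees, less where a joint would pass 70% of its speed; a pose out of reach is approached as far as the arm can. A call with a gripper value outside its range is refused whole. OPENING is the finger opening in cm, from 0 to 8.54, set as the call begins (- or left out, the last holds). The fingers move at their own pace and stop on an object; the grip force is fixed at half the most. Time passes only in rows, so rows that do not move let the fingers close. It gives the time, the measured TCP pose, the force and the opening at its end, in the units of the state.
- bot.state(): the state, without advancing time (a new reading comes with each control period).
- bot.read_camera(name): name is "scene" or "side" or "wrist"; returns (picture, depth): 420x560x3 uint8, red, green, blue; 420x560 float32, m along the optical axis (not along the pixel's ray), 0 where there is no reading.
- bot.camera_model(name): a dict with "intrinsics" (3x3 intrinsics, pixels), "dist_coeffs" ([k1, k2, p1, p2, k3] as OpenCV has them; the pictures are not rectified), "xyz" and "attitude" of the camera in the world. Camera axes: x right, y down, z forward; pixel columns grow to the right and rows downward; lengths in m; the calibration is good to about 2 mm. A picture is of the moment at which its call begins: read the wrist's pose just before it. camera_model takes no time and is no camera call; for the wrist camera it gives the pose at the moment of the call.
- bot.job_done(): hands the job in, once; it reports no verdict.
The state is a dict: "clock": time; "joint_pos": joint angles; "qd": joint speeds; "joint_efforts": joint torques, N m; "eef_pos": TCP position; "ee_rot": TCP orientation; "ft_force": force on the tool from outside, world axes, zero at the start; "wrist_torque": the same for the moment, N m; "finger_gap": finger opening in m.
Only numpy, scipy, OpenCV 4.12 (cv2) and the standard library are available. Lean on these libraries where they do the work, as an engineer would, in place of code of your own. Each camera call takes 0.05 s, during which the arm holds its last target.

## Working session

There is one attempt and no reset: what is moved stays moved. The work goes in short steps, Python scripts to look and compute and a shell command to move; the robot and the scene stay as the last step left them, time stands still between calls to the robot, and variables do not carry over. Pictures are saved under pics/ and viewed, and the job is handed in when it is done.

```bash
ls; mkdir -p pics; python3 - <<'E'
from rig import bot
import cv2,numpy as np
print(bot.state())
for n in ("scene","side","wrist"):
    p,d=bot.read_camera(n); cv2.imwrite(f"pics/{n}0.png",p[:,:,::-1]); np.savez(f"pics/{n}0.npz",p=p,d=d)
    m=bot.camera_model(n); print(n,m)
E
```

```text
pics
{'clock': 0.0, 'joint_pos': array([-1.32816544,  0.33391744,  0.03987503,  1.46627323, -0.01339588,
        1.34330818, -0.0584949 ]), 'qd': array([ 0.00078745, -0.0008348 , -0.00018411,  0.0001334 , -0.00011928,
        0.00090449, -0.00061624]), 'joint_efforts': array([ 3.27187290e-04, -6.58572507e+01,  1.36562973e+00, -4.05547035e+01,
        1.68716657e-02,  1.26406303e-02, -8.22265179e-06]), 'eef_pos': array([0.21776812, 0.61196581, 0.24141609]), 'ee_rot': array([-8.20388811e-05,  1.70090566e-01,  9.85428093e-01, -8.16009372e-04]), 'ft_force': array([-0.08866529,  0.32863304,  0.8265953 ]), 'wrist_torque': array([-0.01262697, -0.04787769, -0.00441438]), 'finger_gap': 0.0851188539877288}
scene {'intrinsics': array([[402.93098768,   0.        , 283.41440809],
       [  0.        , 402.93098768, 216.20858318],
       [  0.        ,   0.        ,   1.        ]]), 'dist_coeffs': array([-0.07356151,  0.        ,  0.        ,  0.        ,  0.        ]), 'xyz': array([0.91640929, 0.4988479 , 0.85789685]), 'attitude': array([-0.11093778,  0.29666363,  0.89723409, -0.30765969])}
side {'intrinsics': array([[512.92420537,   0.        , 286.64976431],
       [  0.        , 512.92420537, 217.29849519],
       [  0.        ,   0.        ,   1.        ]]), 'dist_coeffs': array([-0.04780463,  0.        ,  0.        ,  0.        ,  0.        ]), 'xyz': array([ 0.30786527, -1.12828087,  0.68752648]), 'attitude': array([-0.50786645,  0.85494257, -0.09498277,  0.04607765])}
wrist {'intrinsics': array([[309.88276405,   0.        , 279.20263799],
       [  0.        , 309.88276405, 207.25006055],
       [  0.        ,   0.        ,   1.        ]]), 'dist_coeffs': array([-0.0316897,  0.       ,  0.       ,  0.       ,  0.       ]), 'xyz': array([0.14517875, 0.6373321 , 0.37307782]), 'attitude': array([0.12691347, 0.80725023, 0.56958122, 0.08841529])}
```

View pics/scene0.png

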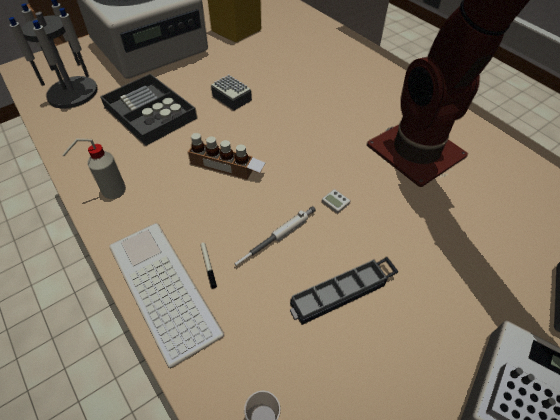

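View pics/side0.png

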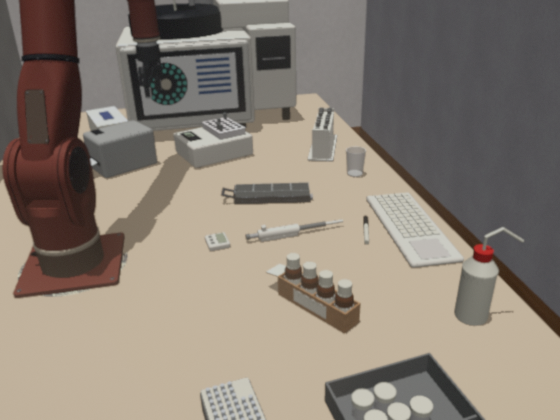

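View pics/wrist0.png

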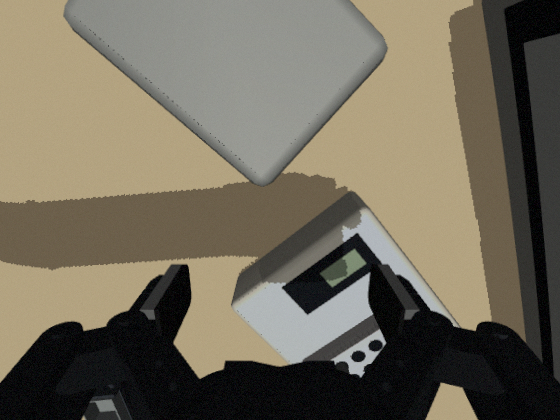

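The scene view shows the carton at about (225,155) with its flap at the right (257,165), and the rack at (345,290) with its handle at the right (388,265). In the side view the caps run from (293,260), next to the flap, to (344,288). The wrist view shows neither object. Next I'll measure cap positions from both views, plus the rack corners.

```bash
cat > h.py <<'E'
import numpy as np,cv2
from scipy.spatial.transform import Rotation as R
from rig import bot
def rot(q): return R.from_quat([q[1],q[2],q[3],q[0]]).as_matrix()
def ray(m,uv):
    n=cv2.undistortPoints(np.array([[uv]],float),m["intrinsics"],m["dist_coeffs"])[0,0]
    return np.array(m["xyz"]),rot(m["attitude"])@np.array([n[0],n[1],1.])
def plane(m,uv,z):
    o,d=ray(m,uv); return o+d*(z-o[2])/d[2]
def atdepth(m,uv,dep):
    o,d=ray(m,uv); return o+d*dep
def tri(l):
    A=0;b=0
    for m,uv in l:
        o,d=ray(m,uv); d=d/np.linalg.norm(d); P=np.eye(3)-np.outer(d,d); A=A+P; b=b+P@o
    x=np.linalg.solve(A,b)
    res=[np.linalg.norm((np.eye(3)-np.outer(d,d)/(d@d))@(x-o)) for o,d in (ray(m,uv) for m,uv in l)]
    return x,max(res)
def proj(m,X):
    Rw=rot(m["attitude"]).T
    p,_=cv2.projectPoints(np.array([Rw@(np.array(X)-m["xyz"])]),np.zeros(3),np.zeros(3),m["intrinsics"],m["dist_coeffs"]); return p[0,0]
E
python3 - <<'E'
from h import *
for n,(x0,y0,x1,y1),s in (("scene",(180,120,275,190),7),("side",(260,240,370,340),7),("scene",(280,250,405,330),6),("side",(215,170,325,215),7)):
    p=np.load(f"pics/{n}0.npz")["p"][y0:y1,x0:x1]
    k=f"{n}{x0}"
    cv2.imwrite(f"pics/z_{k}.png",cv2.resize(p[:,:,::-1],None,fx=s,fy=s,interpolation=cv2.INTER_CUBIC))
    if n=="scene" and x0==180 or x0==260:
        hsv=cv2.cvtColor(p,cv2.COLOR_RGB2HSV)
        mk=((hsv[...,1]<70)&(hsv[...,2]>120)).astype('uint8')
        N,l,st,c=cv2.connectedComponentsWithStats(mk)
        d=np.load(f"pics/{n}0.npz")["d"]
        for i in range(1,N):
            if st[i,4]>15:
                uv=c[i]+[x0,y0]; print(n,st[i],uv,atdepth(bot.camera_model(n),uv,d[int(uv[1]),int(uv[0])]))
E
```

```text
scene [10 12 11  8 60] [195.18333333 135.3       ] [ 0.57271149 -0.35910716  0.09426299]
scene [26 16 11  8 60] [210.53333333 138.96666667] [ 0.54598003 -0.31746849  0.09588499]
scene [40 20 11  7 60] [224.95       142.86666667] [ 0.52288252 -0.27673246  0.09827615]
scene [56 23 10  8 58] [240.31034483 146.82758621] [ 0.49576425 -0.23988826  0.09589203]
scene [ 67  37  19  16 183] [256.17486339 164.13114754] [ 0.4716227  -0.2001625   0.04628179]
side [   0    0  110  100 8149] [312.87912627 286.25475518] [ 0.52853754 -0.30114885  0.05751413]
side [25 38 16  7 51] [294.21568627 281.49019608] [ 0.49891669 -0.25798028  0.04419614]
side [41 46 16  8 45] [309.73333333 290.53333333] [ 0.5221219  -0.30037369  0.04718577]
side [ 33  49  33  29 375] [309.48       303.15733333] [ 0.51836218 -0.31339486  0.02508764]
side [56 55 18  9 54] [326.11111111 299.42592593] [ 0.54642406 -0.3379718   0.04818951]
side [75 66 17  7 36] [343.52777778 308.97222222] [ 0.56998773 -0.37847481  0.05119307]
```

```bash
ls pics
```

```text
scene0.npz
scene0.png
side0.npz
side0.png
wrist0.npz
wrist0.png
z_scene180.png
z_scene280.png
z_side215.png
z_side260.png
```

View pics/z_scene280.png

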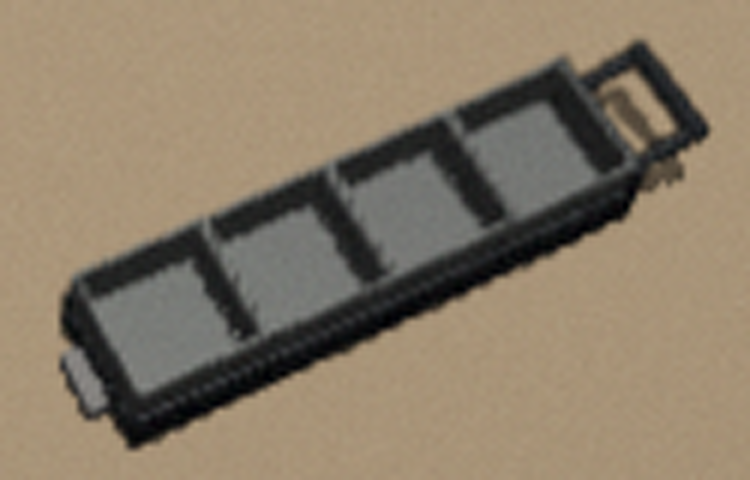

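View pics/z_side260.png

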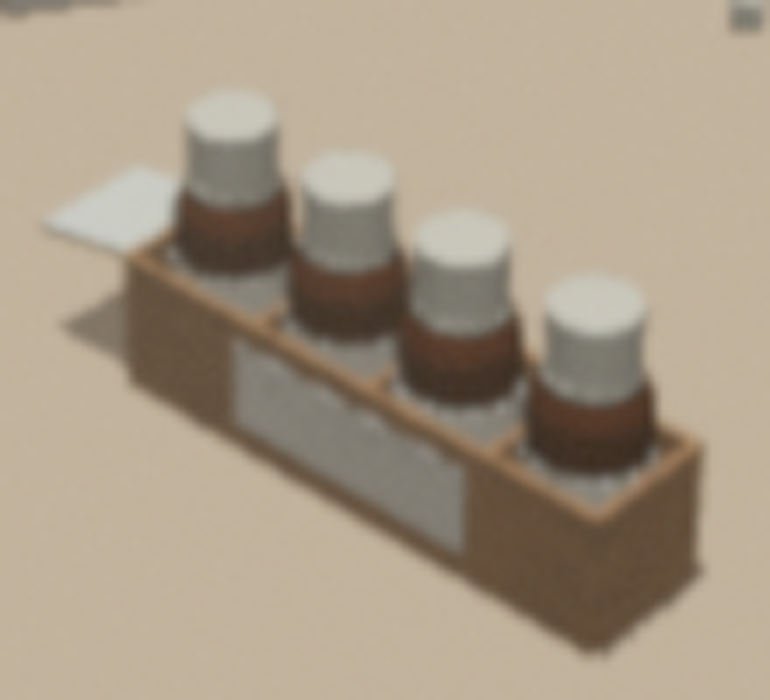

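View pics/z_side215.png

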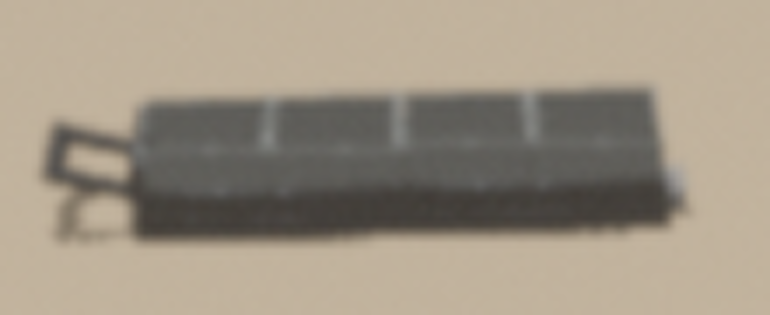

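```bash
python3 - <<'E'
from h import *
ms=bot.camera_model("scene"); md=bot.camera_model("side")
S=lambda x,y:(280+(x+.5)/6-.5,250+(y+.5)/6-.5)
D=lambda x,y:(215+(x+.5)/7-.5,170+(y+.5)/7-.5)
E=lambda x,y:(260+(x+.5)/7-.5,240+(y+.5)/7-.5)
sc={"tongue-up":(85,283),"handle-up":(565,62),"handle-low":(632,165),"tongue-low":(140,395)}
sd={"hf":(145,105),"tf":(650,92),"hn":(145,150),"tn":(662,147)}
for k,v in sc.items(): print(k,plane(ms,S(*v),.0415))
for k,v in sd.items(): print(k,plane(md,D(*v),.0415))
for a,b in (("tongue-up","tn"),("handle-up","hn"),("handle-low","hf"),("tongue-low","tf")):
    print(a,b,tri([(ms,S(*sc[a])),(md,D(*sd[b]))]))
caps=[(240.3,146.83),(224.95,142.87),(210.53,138.97),(195.18,135.3)]
tops=[(233,116),(348,178),(462,238),(596,304)]
# scene caps were mask of top? 
for c,t in zip(caps,tops): print(tri([(ms,c),(md,E(*t))]),plane(ms,c,.099),plane(md,E(*t),.099))
E
```

```text
tongue-up [0.63892878 0.19046617 0.0415    ]
handle-up [0.42534965 0.22807118 0.0415    ]
handle-low [0.43755686 0.27748973 0.0415    ]
tongue-low [0.65038885 0.23772693 0.0415    ]
hf [0.43745031 0.26496956 0.0415    ]
tf [0.64920207 0.22461122 0.0415    ]
hn [0.43200493 0.22084849 0.0415    ]
tn [0.64082394 0.1709636  0.0415    ]
tongue-up tn (array([0.64077842, 0.18694744, 0.03500402]), np.float64(0.004103566456117237))
handle-up hn (array([0.42914973, 0.22722827, 0.04061617]), np.float64(0.0038828284358721926))
handle-low hf (array([0.43697924, 0.27607452, 0.03729826]), np.float64(0.0016986172475697322))
tongue-low tf (array([0.65041248, 0.23577952, 0.03673012]), np.float64(0.001596434245127569))
(array([ 0.49866786, -0.23909126,  0.09704185]), np.float64(0.002173266455134999)) [ 0.4975085  -0.23688378  0.099     ] [ 0.49990253 -0.2433769   0.099     ]
(array([ 0.52420165, -0.27890704,  0.0965534 ]), np.float64(0.002196878159759251)) [ 0.52326484 -0.27598152  0.099     ] [ 0.52523141 -0.28359587  0.099     ]
(array([ 0.54834285, -0.31686705,  0.09688395]), np.float64(0.0019049111298867554)) [ 0.5475091  -0.31412476  0.099     ] [ 0.54918869 -0.32065221  0.099     ]
(array([ 0.57567949, -0.35657016,  0.09703504]), np.float64(0.0018037183649405467)) [ 0.57485121 -0.35379072  0.099     ] [ 0.57644817 -0.35983416  0.099     ]
```

View pics/z_scene180.png

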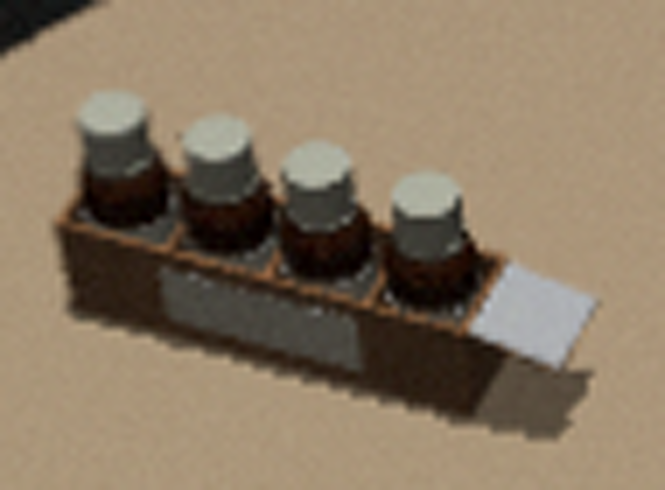

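```bash
cat >> h.py <<'E'
def tgt(xyz,yaw=None):
    """shift in tool axes (cm) to xyz, given turn about tool z first (deg) to tool-x angle yaw"""
    s=bot.state(); M=rot(s["ee_rot"]); p=s["eef_pos"]
    cur=np.degrees(np.arctan2(M[1,0],M[0,0]))
    tilt=np.degrees(np.arccos(-M[2,2]))
    t=0
    if yaw is not None: t=-((yaw-cur+180)%360-180)
    a=np.radians(cur-t); 
    d=np.array(xyz)-p
    x=np.array([np.cos(a),np.sin(a)]); y=np.array([np.sin(a),-np.cos(a)])
    print("clock %.2f p %s yaw %.2f tilt %.2f | turn z %.2f then shift cm x %.2f y %.2f z %.2f"%(s["clock"],p.round(4),cur,tilt,t,100*d[:2]@x,100*d[:2]@y,-100*d[2]))
E
python3 - <<'E'
from h import *
s=bot.state();m=bot.camera_model("wrist");T=rot(s["ee_rot"])
print(T.T@(m["xyz"]-s["eef_pos"]), T.T@rot(m["attitude"]))
tgt([.57,.225,.242],169.5)
E
```

```text
[ 0.07684248 -0.00070137 -0.13150105] [[-3.23693537e-04 -9.52177011e-01 -3.05546781e-01]
 [ 9.99999811e-01 -1.48593141e-04 -5.96329316e-04]
 [ 5.22408909e-04 -3.05546916e-01  9.52176879e-01]]
clock 0.15 p [0.2178 0.6121 0.2416] yaw 160.41 tilt 0.07 | turn z -9.09 then shift cm x -41.69 y -31.64 z -0.04
```

```bash
python3 -m handwheel '{"linear":[[0,0,0],[-4.2,-3.2,-0.4],[-4.3,-3.2,-0.4],[-4.3,-3.2,-0.4],[-4.3,-3.2,-0.4],[-4.3,-3.2,-0.4],[-4.3,-3.2,-0.4],[-4.3,-3.2,-0.4],[-4.3,-3.2,-0.4],[-4.3,-3.2,-0.4],[-4.3,-3.2,-0.4],[0,0,0],[0,0,0]],"rotation":[[0,0,-9.1],[0,0,0],[0,0,0],[0,0,0],[0,0,0],[0,0,0],[0,0,0],[0,0,0],[0,0,0],[0,0,0],[0,0,0],[0,0,0],[0,0,0]]}'
python3 - <<'E'
from h import *
m=bot.camera_model("wrist");p,d=bot.read_camera("wrist"); cv2.imwrite("pics/w1.png",p[:,:,::-1]); np.savez("pics/w1.npz",p=p,d=d,allow=1)
import pickle; pickle.dump(m,open("pics/w1.pkl","wb"))
tgt([.583,.224,.28],169.5)
E
```

```text
clock: 1.78
eef_pos: [0.5811, 0.2201, 0.2819]
ee_rot: [-0.0, 0.091, 0.996, 0.0]
ft_force: [-0.3, 1.5, 1.1]
finger_gap: 0.0855
clock 1.82 p [0.5807 0.2209 0.2819] yaw 169.60 tilt 0.06 | turn z 0.10 then shift cm x -0.17 y 0.35 z 0.19
```

View pics/w1.png

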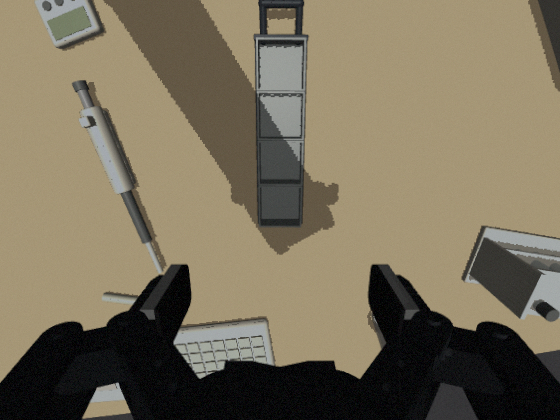

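The wrist view shows the rack running vertically: handle at the top (281,10), tongue end at (280,225). I'll zoom in on the corners.

```bash
python3 - <<'E'
from h import *
p=np.load("pics/w1.npz")["p"]
a=cv2.resize(p[28:128,235:325,::-1],None,fx=6,fy=6,interpolation=cv2.INTER_CUBIC)
a=np.clip(a*1.0,0,255)
b=cv2.resize(p[128:228,235:325,::-1],None,fx=6,fy=6,interpolation=cv2.INTER_CUBIC)
cv2.imwrite("pics/w1a.png",a); cv2.imwrite("pics/w1b.png",np.clip(b*1.6,0,255))
E
```

```text
[ WARN:0@0.517] global loadsave.cpp:1063 imwrite_ Unsupported depth image for selected encoder is fallbacked to CV_8U.
```

View pics/w1a.png

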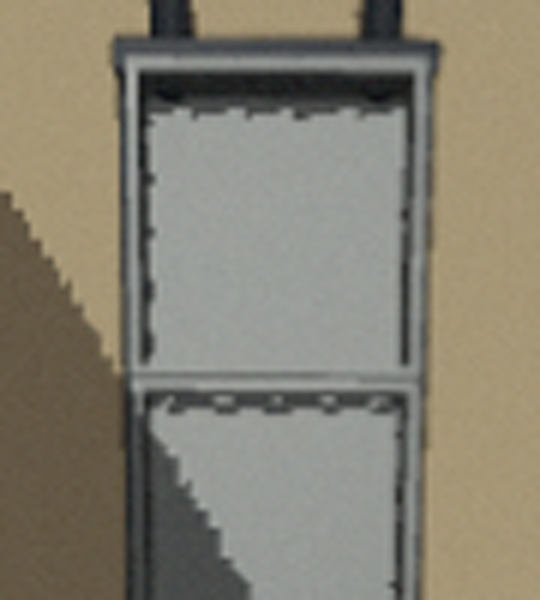

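View pics/w1b.png

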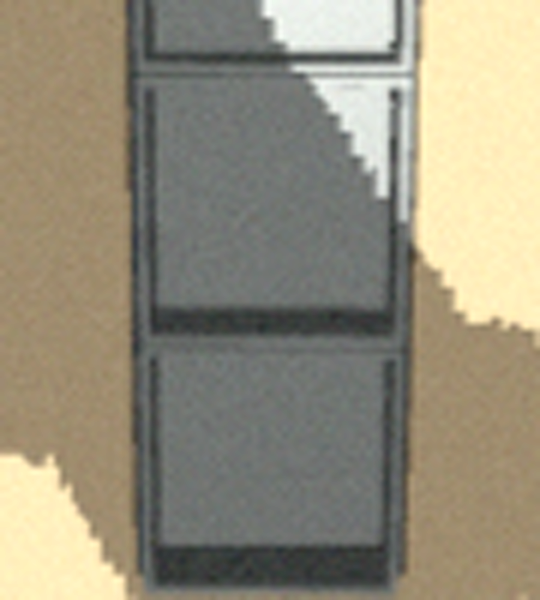

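```bash
python3 - <<'E'
from h import *
import pickle
m=pickle.load(open("pics/w1.pkl","rb")); d=np.load("pics/w1.npz")["d"]
U=lambda x,y,o:(235+(x+.5)/6-.5,o+(y+.5)/6-.5)
P=[U(275.5,65,28),U(276,382,28),U(274,72,128),U(273,345,128),U(273.5,588,128)]
X=np.array([plane(m,u,.0415) for u in P])
for u,x in zip(P,X): print(np.round(u,1),x.round(4),"depth z",atdepth(m,u,d[int(round(u[1])),int(round(u[0]))]).round(4))
print(np.linalg.norm(np.diff(X,axis=0),axis=1))
c=X.mean(0); v=np.linalg.svd(X-c)[2][0]; v*= -np.sign(v[0]); t=(X-c)@v; print(t, "yaw",np.degrees(np.arctan2(v[1],v[0])), "perp",(X-c)@[-v[1],v[0],0])
o=np.mean(t-55e-3*np.array([2,1,0,-1,-2])); C=c+o*v; print("C",C)
for k,s in enumerate((.0825,.0275,-.0275,-.0825)): print("bay",k+1,(C+s*v).round(4))
fl=[U(275,235,28)]; print("floor z",atdepth(m,fl[0],d[int(fl[0][1]),int(fl[0][0])]))
E
```

```text
[280.5  38.4] [0.4339 0.2476 0.0415] depth z [0.4339 0.2476 0.0417]
[280.6  91.2] [0.4872 0.2379 0.0415] depth z [0.4872 0.2379 0.0414]
[280.2 139.6] [0.54   0.2278 0.0415] depth z [0.5404 0.2277 0.0379]
[280.1 185.1] [0.5942 0.2176 0.0415] depth z [0.5942 0.2176 0.0417]
[280.2 225.6] [0.6467 0.208  0.0415] depth z [0.647  0.2079 0.0408]
[0.05417339 0.05380766 0.05511605 0.05339293]
[ 0.10834744  0.05417458  0.00036747 -0.05474854 -0.10814095] yaw 169.41192863771727 perp [ 6.21674873e-05 -1.74839898e-04  6.96746922e-05  1.37854783e-04
 -9.48570651e-05]
C [0.54040677 0.22776627 0.0415    ]
bay 1 [0.4593 0.2429 0.0415]
bay 2 [0.5134 0.2328 0.0415]
bay 3 [0.5674 0.2227 0.0415]
bay 4 [0.6215 0.2126 0.0415]
floor z [0.4586735  0.24304073 0.01380373]
```

```bash
python3 - <<'E'
from h import *
tgt([.562,-.335,.28],123.5)
E
```

```text
clock 1.82 p [0.5807 0.2209 0.2819] yaw 169.60 tilt 0.06 | turn z 46.10 then shift cm x -45.32 y -32.24 z 0.19
```

```bash
python3 -m handwheel '{"linear":[[0,0,0],[0,0,0],[0,0,0],[0,0,0],[0,0,0],[-3.8,-2.7,0],[-3.8,-2.7,0],[-3.8,-2.7,0],[-3.8,-2.7,0],[-3.8,-2.7,0],[-3.8,-2.7,0],[-3.8,-2.7,0],[-3.8,-2.7,0],[-3.8,-2.7,0],[-3.8,-2.7,0],[-3.8,-2.7,0],[-3.5,-2.5,0.2],[0,0,0],[0,0,0]],"rotation":[[0,0,9.2],[0,0,9.2],[0,0,9.2],[0,0,9.2],[0,0,9.2],[0,0,0],[0,0,0],[0,0,0],[0,0,0],[0,0,0],[0,0,0],[0,0,0],[0,0,0],[0,0,0],[0,0,0],[0,0,0],[0,0,0],[0,0,0],[0,0,0]]}'
python3 - <<'E'
from h import *
m=bot.camera_model("wrist");p,d=bot.read_camera("wrist"); cv2.imwrite("pics/w2.png",p[:,:,::-1]); np.savez("pics/w2.npz",p=p,d=d)
import pickle; pickle.dump(m,open("pics/w2.pkl","wb"))
tgt([.562,-.335,.28],123.5)
E
```

```text
clock: 4.2
eef_pos: [0.5639, -0.334, 0.28]
ee_rot: [-0.0, 0.472, 0.881, 0.0]
ft_force: [-0.1, -0.4, 0.4]
finger_gap: 0.0854
clock 4.25 p [ 0.5641 -0.3336  0.2801] yaw 123.68 tilt 0.07 | turn z 0.18 then shift cm x 0.00 y -0.25 z 0.01
```

View pics/w2.png

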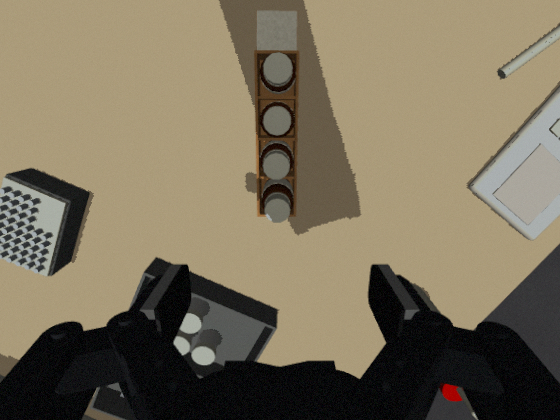

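The carton runs vertically with its flap at the top (277,30), and the caps are at about (278,70), (277,120), (276,164) and (277,209), cal1 first.

```bash
python3 - <<'E'
from h import *
import pickle
m=pickle.load(open("pics/w2.pkl","rb")); z=np.load("pics/w2.npz");p=z["p"];d=z["d"]
v,u=np.mgrid[0:420,0:560]
n=cv2.undistortPoints(np.stack([u,v],-1).reshape(-1,1,2).astype(float),m["intrinsics"],m["dist_coeffs"]).reshape(420,560,2)
W=np.concatenate([n,np.ones((420,560,1))],-1)*d[...,None]@rot(m["attitude"]).T+m["xyz"]
mk=((W[...,2]>.093)&(W[...,2]<.106)&(u>230)&(u<325)&(v<235)).astype('uint8')
N,l,st,c=cv2.connectedComponentsWithStats(mk)
C=[]
for i in range(1,N):
    if st[i,4]>100:
        P=W[l==i]; cn=cv2.minEnclosingCircle(np.argwhere(l==i)[:,::-1].astype(np.float32))
        zz=np.median(P[:,2]); x=plane(m,cn[0],.099); C.append(x); print(st[i],c[i].round(1),np.round(cn[0],1),cn[1],"z",zz.round(4),x.round(4),P.mean(0).round(4))
C=np.array(C); print(np.linalg.norm(np.diff(C,axis=0),axis=1)); v=C[0]-C[-1]; print(np.degrees(np.arctan2(v[1],v[0])))
tgt([*C[0][:2],.2],np.degrees(np.arctan2(v[1],v[0])))
E
```

```text
[263  52  30  32 734] [277.6  67.7] [277.5  67.6] 15.795969009399414 z 0.0988 [ 0.5002 -0.2407  0.099 ] [ 0.5003 -0.2407  0.0987]
[263 106  29  30 640] [276.9 120.6] [276.6 120.4] 14.649088859558105 z 0.0988 [ 0.5258 -0.2809  0.099 ] [ 0.5261 -0.2809  0.0988]
[263 152  27  28 582] [276.1 165.8] [276.2 165.7] 13.791749954223633 z 0.0989 [ 0.55   -0.3183  0.099 ] [ 0.55   -0.3184  0.0988]
[265 197  26  26 524] [277.2 209.8] [277.2 209.8] 12.969938278198242 z 0.0989 [ 0.5768 -0.357   0.099 ] [ 0.5769 -0.3571  0.0987]
[0.0476849  0.0445186  0.04714703]
123.3698377366242
clock 4.25 p [ 0.5641 -0.3336  0.2801] yaw 123.68 tilt 0.07 | turn z 0.31 then shift cm x 11.28 y -0.23 z 8.01
```

```bash
python3 -m handwheel '{"linear":[[2.8,0,1],[2.8,-0.1,2],[2.8,-0.1,2],[2.9,0,2],[0,0,1],[0,0,0],[0,0,0]],"rotation":[[0,0,0.3],[0,0,0],[0,0,0],[0,0,0],[0,0,0],[0,0,0],[0,0,0]]}' 6
python3 - <<'E'
from h import *
tgt([.5002,-.2407,.079],123.4)
E
```

```text
clock: 5.12
eef_pos: [0.5002, -0.243, 0.2011]
ee_rot: [0.001, 0.476, 0.88, -0.0]
ft_force: [0.3, -1.0, 1.1]
finger_gap: 0.0598
clock 5.12 p [ 0.5002 -0.243   0.2011] yaw 123.21 tilt 0.07 | turn z -0.19 then shift cm x 0.19 y 0.13 z 12.21
```

```bash
python3 -m handwheel '{"linear":[[0.1,0.1,2],[0.1,0,3],[0,0,3],[0,0,2.2],[0,0,1.5],[0,0,0.5],[0,0,0],[0,0,0]],"rotation":[[0,0,0],[0,0,0],[0,0,0],[0,0,0],[0,0,0],[0,0,0],[0,0,0],[0,0,0]]}'
python3 - <<'E'
from h import *
tgt([.5002,-.2407,.079],123.4)
E
```

```text
clock: 6.12
eef_pos: [0.4997, -0.2406, 0.0792]
ee_rot: [0.001, 0.476, 0.88, 0.0]
ft_force: [-0.5, 0.7, 0.1]
finger_gap: 0.0596
clock 6.12 p [ 0.4997 -0.2406  0.0792] yaw 123.21 tilt 0.08 | turn z -0.19 then shift cm x -0.04 y 0.03 z 0.02
```

```bash
python3 -m handwheel '{"linear":[[0,0,0],[0,0,0],[0,0,0],[0,0,0],[0,0,0],[0,0,0]],"rotation":[[0,0,0],[0,0,0],[0,0,0],[0,0,0],[0,0,0],[0,0,0]]}' 2
python3 -m handwheel '{"linear":[[0,0,-1],[0,0,-2],[0,0,-3],[0,0,-4],[0,0,-3],[0,0,-1],[0,0,0]],"rotation":[[0,0,0],[0,0,0],[0,0,0],[0,0,0],[0,0,0],[0,0,0],[0,0,0]]}'
python3 - <<'E'
from h import *
p,d=bot.read_camera("side"); cv2.imwrite("pics/s1.png",p[:,:,::-1])
tgt([.4593,.2429,.22],169.4)
E
```

```text
clock: 6.88
eef_pos: [0.4996, -0.2403, 0.0789]
ee_rot: [0.0, 0.475, 0.88, 0.0]
ft_force: [-0.4, 0.7, 6.3]
finger_gap: 0.0269
clock: 7.75
eef_pos: [0.4992, -0.2402, 0.2184]
ee_rot: [0.0, 0.475, 0.88, 0.0]
ft_force: [-0.0, 0.0, -1.0]
finger_gap: 0.0262
clock 7.80 p [ 0.4988 -0.24    0.2175] yaw 123.23 tilt 0.06 | turn z -46.17 then shift cm x 12.77 y 46.74 z -0.25
```

View pics/s1.png

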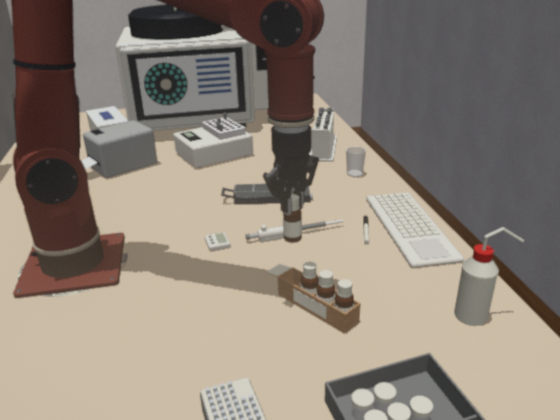

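```bash
python3 -m handwheel '{"linear":[[0,0,0],[0,0,0],[0,0,0],[0,0,0],[0,0,0],[0.5,2,0],[0.8,3,0],[1.1,4,0],[1.1,4,0],[1.1,4,0],[1.1,4,0],[1.1,4,0],[1.1,4,0],[1.1,4,0],[1.1,4,0],[1.1,4,0],[0.9,3,0],[0.7,2,0],[0,0.6,0],[0,0,0]],"rotation":[[0,0,-9.2],[0,0,-9.2],[0,0,-9.2],[0,0,-9.2],[0,0,-9.4],[0,0,0],[0,0,0],[0,0,0],[0,0,0],[0,0,0],[0,0,0],[0,0,0],[0,0,0],[0,0,0],[0,0,0],[0,0,0],[0,0,0],[0,0,0],[0,0,0],[0,0,0]]}'
python3 - <<'E'
from h import *
tgt([.4593,.2429,.095],169.4)
m=bot.camera_model("wrist")
p,d=bot.read_camera("wrist"); cv2.imwrite("pics/w3.png",p[:,:,::-1])
E
```

```text
clock: 10.3
eef_pos: [0.4592, 0.2405, 0.2179]
ee_rot: [-0.0, 0.093, 0.996, -0.0]
ft_force: [0.8, -0.6, -0.6]
finger_gap: 0.0262
clock 10.30 p [0.4592 0.2405 0.2179] yaw 169.37 tilt 0.05 | turn z -0.03 then shift cm x 0.04 y 0.24 z 12.29
```

View pics/w3.png

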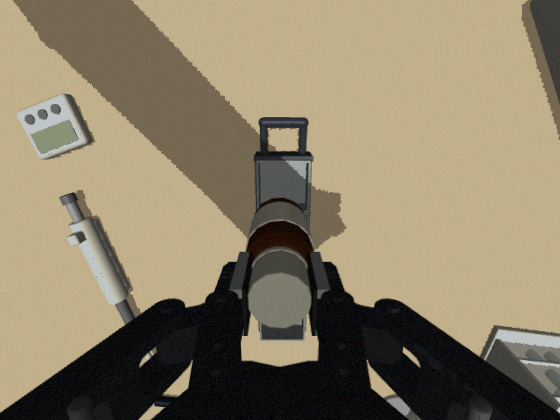

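```bash
python3 -m handwheel '{"linear":[[0,0.1,1],[0,0.1,2.5],[0,0,3],[0,0,2.5],[0,0,1.5],[0,0,1],[0,0,0.5],[0,0,0]],"rotation":[[0,0,0],[0,0,0],[0,0,0],[0,0,0],[0,0,0],[0,0,0],[0,0,0],[0,0,0]]}'
python3 - <<'E'
from h import *
tgt([.4593,.2429,.0905],169.4)
E
```

```text
clock: 11.35
eef_pos: [0.4595, 0.2434, 0.0985]
ee_rot: [0.0, 0.092, 0.996, 0.0]
ft_force: [0.2, -0.6, -0.2]
finger_gap: 0.0264
clock 11.35 p [0.4595 0.2434 0.0985] yaw 169.41 tilt 0.01 | turn z 0.01 then shift cm x 0.01 y -0.05 z 0.80
```

```bash
python3 -m handwheel '{"linear":[[0,0,0.3],[0,0,0.2],[0,0,0.1],[0,0,0.1],[0,0,0]],"rotation":[[0,0,0],[0,0,0],[0,0,0],[0,0,0],[0,0,0]]}'
python3 -m handwheel '{"linear":[[0,0,0.1],[0,0,0]],"rotation":[[0,0,0],[0,0,0]]}'

```

```text
clock: 11.98
eef_pos: [0.4593, 0.2433, 0.0913]
ee_rot: [-0.0, 0.092, 0.996, -0.0]
ft_force: [-0.3, 1.3, 0.0]
finger_gap: 0.0265
clock: 12.22
eef_pos: [0.4594, 0.2434, 0.0904]
ee_rot: [0.0, 0.092, 0.996, 0.0]
ft_force: [0.2, -1.0, 0.1]
finger_gap: 0.0266
```

```bash
python3 -m handwheel '{"linear":[[0,0,0.1],[0,0,0]],"rotation":[[0,0,0],[0,0,0]]}'
python3 -m handwheel '{"linear":[[0,0,0.05],[0,0,0]],"rotation":[[0,0,0],[0,0,0]]}'

```

```text
clock: 12.48
eef_pos: [0.4598, 0.2434, 0.0904]
ee_rot: [0.0, 0.092, 0.996, 0.0]
ft_force: [-2.9, -3.1, 11.1]
finger_gap: 0.0264
clock: 12.72
eef_pos: [0.4599, 0.2435, 0.0904]
ee_rot: [0.001, 0.092, 0.996, 0.0]
ft_force: [-4.4, -4.3, 15.0]
finger_gap: 0.0265
```

```bash
python3 -m handwheel '{"linear":[[0,0,-0.1],[0,0,0],[0,0,0],[0,0,0],[0,0,0]],"rotation":[[0,0,0],[0,0,0],[0,0,0],[0,0,0],[0,0,0]]}' 6
python3 -m handwheel '{"linear":[[0,0,-1],[0,0,-2],[0,0,-3],[0,0,-4],[0,0,-3],[0,0,-1],[0,0,0]],"rotation":[[0,0,0],[0,0,0],[0,0,0],[0,0,0],[0,0,0],[0,0,0],[0,0,0]]}'
python3 - <<'E'
from h import *
tgt([.5258,-.2809,.21],123.4)
p,d=bot.read_camera("wrist"); cv2.imwrite("pics/w4.png",p[:,:,::-1])
E
```

```text
clock: 13.35
eef_pos: [0.4593, 0.2433, 0.0897]
ee_rot: [-0.0, 0.092, 0.996, -0.0]
ft_force: [0.4, -0.1, 1.0]
finger_gap: 0.06
clock: 14.22
eef_pos: [0.4594, 0.2434, 0.23]
ee_rot: [0.0, 0.092, 0.996, 0.0]
ft_force: [-0.7, 0.4, -0.5]
finger_gap: 0.0597
clock 14.22 p [0.4594 0.2434 0.23  ] yaw 169.42 tilt 0.04 | turn z 46.02 then shift cm x -47.42 y -23.32 z 2.00
```

View pics/w4.png

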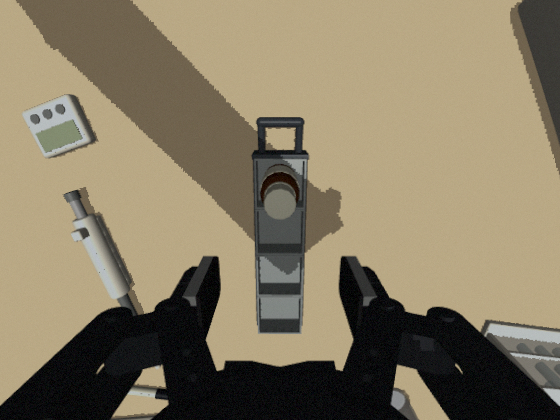

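Cal1 stands in pocket 1, with the cap at (281,200). Next is cal2.

```bash
python3 -m handwheel '{"linear":[[0,0,0],[0,0,0],[0,0,0],[0,0,0],[0,0,0],[-4.2,-2.1,0],[-4.2,-2.1,0],[-4.2,-2.1,0],[-4.2,-2.1,0],[-4.2,-2.1,0],[-4.2,-2.1,0],[-4.2,-2.1,0],[-4.2,-2.1,0],[-4.2,-2.1,0],[-4.2,-2.1,0.5],[-4.2,-2.0,0.5],[-1.2,-0.3,1],[0,0,0],[0,0,0]],"rotation":[[0,0,9.2],[0,0,9.2],[0,0,9.2],[0,0,9.2],[0,0,9.2],[0,0,0],[0,0,0],[0,0,0],[0,0,0],[0,0,0],[0,0,0],[0,0,0],[0,0,0],[0,0,0],[0,0,0],[0,0,0],[0,0,0],[0,0,0],[0,0,0]]}'
python3 - <<'E'
from h import *
tgt([.5258,-.2809,.079],123.4)
E
```

```text
clock: 16.65
eef_pos: [0.526, -0.2789, 0.2094]
ee_rot: [-0.001, 0.473, 0.881, 0.0]
ft_force: [0.1, 0.0, -0.1]
finger_gap: 0.0598
clock 16.65 p [ 0.526  -0.2789  0.2094] yaw 123.52 tilt 0.07 | turn z 0.12 then shift cm x -0.15 y -0.13 z 13.04
```

```bash
python3 -m handwheel '{"linear":[[-0.1,-0.1,2],[-0.1,0,3],[0,0,3],[0,0,2.5],[0,0,1.7],[0,0,0.8],[0,0,0],[0,0,0]],"rotation":[[0,0,0],[0,0,0],[0,0,0],[0,0,0],[0,0,0],[0,0,0],[0,0,0],[0,0,0]]}'
python3 - <<'E'
from h import *
tgt([.5258,-.2809,.079],123.4)
E
```

```text
clock: 17.65
eef_pos: [0.5266, -0.2832, 0.0807]
ee_rot: [0.001, 0.474, 0.881, 0.0]
ft_force: [-0.8, 0.2, 0.7]
finger_gap: 0.06
clock 17.65 p [ 0.5266 -0.2832  0.0807] yaw 123.41 tilt 0.07 | turn z 0.01 then shift cm x 0.23 y 0.06 z 0.17
```

```bash
python3 -m handwheel '{"linear":[[0.1,0,0.1],[0,0,0],[0,0,0]],"rotation":[[0,0,0],[0,0,0],[0,0,0]]}'
python3 -m handwheel '{"linear":[[0,0,0],[0,0,0],[0,0,0],[0,0,0],[0,0,0],[0,0,0]],"rotation":[[0,0,0],[0,0,0],[0,0,0],[0,0,0],[0,0,0],[0,0,0]]}' 2
python3 -m handwheel '{"linear":[[0,0,-1],[0,0,-2],[0,0,-3],[0,0,-4],[0,0,-3],[0,0,-1],[0,0,0],[0,0,0]],"rotation":[[0,0,0],[0,0,0],[0,0,0],[0,0,0],[0,0,0],[0,0,0],[0,0,0],[0,0,0]]}'
python3 - <<'E'
from h import *
tgt([.5134,.2328,.215],169.4)
E
```

```text
clock: 18.02
eef_pos: [0.5257, -0.282, 0.079]
ee_rot: [0.0, 0.474, 0.881, 0.0]
ft_force: [-0.0, 0.2, -0.3]
finger_gap: 0.0599
clock: 18.77
eef_pos: [0.5257, -0.2821, 0.079]
ee_rot: [0.0, 0.474, 0.881, 0.0]
ft_force: [0.4, 0.6, 4.3]
finger_gap: 0.0265
clock: 19.77
eef_pos: [0.525, -0.2816, 0.2176]
ee_rot: [-0.001, 0.474, 0.881, -0.0]
ft_force: [-0.0, -0.1, -0.8]
finger_gap: 0.0264
clock 19.77 p [ 0.525  -0.2816  0.2176] yaw 123.42 tilt 0.11 | turn z -45.98 then shift cm x 10.61 y 50.35 z 0.26
```

```bash
python3 -m handwheel '{"linear":[[0,0,0],[0,0,0],[0,0,0],[0,0,0],[0,0,0],[0.4,2,0],[0.6,3,0],[0.85,4,0],[0.85,4,0],[0.85,4,0],[0.85,4,0],[0.85,4,0],[0.85,4,0],[0.85,4,0],[0.85,4,0],[0.85,4,0],[0.85,4,0],[0.6,3,0],[0.4,2.3,0],[0,0,0]],"rotation":[[0,0,-9.2],[0,0,-9.2],[0,0,-9.2],[0,0,-9.2],[0,0,-9.2],[0,0,0],[0,0,0],[0,0,0],[0,0,0],[0,0,0],[0,0,0],[0,0,0],[0,0,0],[0,0,0],[0,0,0],[0,0,0],[0,0,0],[0,0,0],[0,0,0],[0,0,0]]}'
python3 -m handwheel '{"linear":[[0,0,0],[0,0,0],[0,0,0]],"rotation":[[0,0,0],[0,0,0],[0,0,0]]}'
python3 - <<'E'
from h import *
tgt([.5134,.2328,.0975],169.4)
E
```

```text
clock: 22.28
eef_pos: [0.5141, 0.2333, 0.2178]
ee_rot: [-0.001, 0.091, 0.996, -0.0]
ft_force: [-0.1, -0.8, 0.2]
finger_gap: 0.0264
clock: 22.65
eef_pos: [0.515, 0.2309, 0.2189]
ee_rot: [0.0, 0.093, 0.996, -0.0]
ft_force: [-0.2, 0.4, -1.2]
finger_gap: 0.0265
clock 22.65 p [0.515  0.2309 0.2189] yaw 169.34 tilt 0.01 | turn z -0.06 then shift cm x 0.19 y 0.16 z 12.14
```

```bash
python3 -m handwheel '{"linear":[[0.1,0.1,1],[0,0.05,2.5],[0,0,3],[0,0,2.5],[0,0,1.5],[0,0,1],[0,0,0.6],[0,0,0],[0,0,0]],"rotation":[[0,0,0],[0,0,0],[0,0,0],[0,0,0],[0,0,0],[0,0,0],[0,0,0],[0,0,0],[0,0,0]]}'
python3 - <<'E'
from h import *
tgt([.5134,.2328,.0905],169.4)
E
```

```text
clock: 23.78
eef_pos: [0.5144, 0.2335, 0.0985]
ee_rot: [0.0, 0.092, 0.996, 0.0]
ft_force: [0.2, -0.7, -0.9]
finger_gap: 0.0264
clock 23.77 p [0.5144 0.2335 0.0985] yaw 169.41 tilt 0.06 | turn z 0.01 then shift cm x 0.09 y -0.09 z 0.80
```

```bash
python3 -m handwheel '{"linear":[[0,0,0.3],[0,-0.05,0.2],[0,0,0.1],[0,0,0.1],[0,0,0]],"rotation":[[0,0,0],[0,0,0],[0,0,0],[0,0,0],[0,0,0]]}'
python3 -m handwheel '{"linear":[[0,0,0.1],[0,0,0.1],[0,0,0]],"rotation":[[0,0,0],[0,0,0],[0,0,0]]}'

```

```text
clock: 24.4
eef_pos: [0.5139, 0.2328, 0.0908]
ee_rot: [-0.0, 0.092, 0.996, -0.0]
ft_force: [0.6, -0.2, -0.8]
finger_gap: 0.0264
clock: 24.78
eef_pos: [0.5146, 0.2331, 0.0904]
ee_rot: [0.001, 0.092, 0.996, 0.0]
ft_force: [-4.0, -2.3, 13.1]
finger_gap: 0.0265
```

Contact at the expected height, so release, rise and go on to cal3.

```bash
python3 -m handwheel '{"linear":[[0,0,-0.1],[0,0,0],[0,0,0],[0,0,0],[0,0,0]],"rotation":[[0,0,0],[0,0,0],[0,0,0],[0,0,0],[0,0,0]]}' 6
python3 -m handwheel '{"linear":[[0,0,-1],[0,0,-2],[0,0,-3],[0,0,-4],[0,0,-3],[0,0,-1],[0,0,0],[0,0,0]],"rotation":[[0,0,0],[0,0,0],[0,0,0],[0,0,0],[0,0,0],[0,0,0],[0,0,0],[0,0,0]]}'
python3 - <<'E'
from h import *
tgt([.55,-.3183,.21],123.4)
p,d=bot.read_camera("wrist"); cv2.imwrite("pics/w5.png",p[:,:,::-1])
E
```

```text
clock: 25.4
eef_pos: [0.5139, 0.2328, 0.0897]
ee_rot: [-0.0, 0.092, 0.996, -0.0]
ft_force: [0.5, 0.3, -0.3]
finger_gap: 0.0597
clock: 26.4
eef_pos: [0.5134, 0.2325, 0.2285]
ee_rot: [-0.001, 0.092, 0.996, -0.001]
ft_force: [-0.5, -0.2, -1.3]
finger_gap: 0.0597
clock 26.40 p [0.5134 0.2325 0.2285] yaw 169.41 tilt 0.12 | turn z 46.01 then shift cm x -48.00 y -27.27 z 1.85
```

View pics/w5.png

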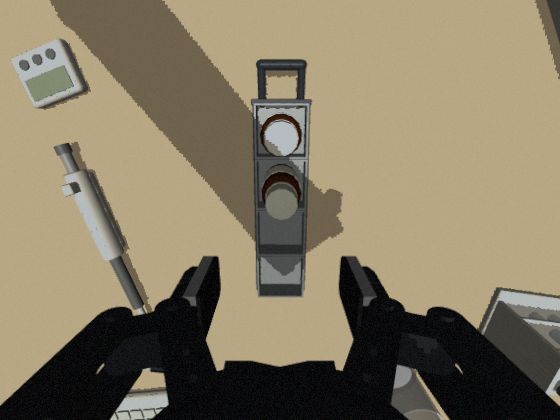

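Pockets 1 (cap at 281,137) and 2 (282,200) are both filled with upright bottles. Now cal3.

```bash
python3 -m handwheel '{"linear":[[0,0,0],[0,0,0],[0,0,0],[0,0,0],[0,0,0],[-4.2,-2.4,0],[-4.2,-2.4,0],[-4.2,-2.4,0],[-4.2,-2.4,0],[-4.2,-2.4,0],[-4.2,-2.4,0],[-4.2,-2.4,0],[-4.2,-2.4,0],[-4.2,-2.4,0],[-4.2,-2.4,0.5],[-4.2,-2.4,0.5],[-1.8,-0.9,0.8],[0,0,0],[0,0,0],[0,0,0]],"rotation":[[0,0,9.2],[0,0,9.2],[0,0,9.2],[0,0,9.2],[0,0,9.2],[0,0,0],[0,0,0],[0,0,0],[0,0,0],[0,0,0],[0,0,0],[0,0,0],[0,0,0],[0,0,0],[0,0,0],[0,0,0],[0,0,0],[0,0,0],[0,0,0],[0,0,0]]}'
python3 - <<'E'
from h import *
tgt([.55,-.3183,.079],123.4)
E
```

```text
clock: 28.95
eef_pos: [0.5509, -0.3168, 0.212]
ee_rot: [0.0, 0.473, 0.881, 0.0]
ft_force: [-0.6, 0.3, 1.2]
finger_gap: 0.0598
clock 28.95 p [ 0.5509 -0.3168  0.212 ] yaw 123.52 tilt 0.04 | turn z 0.12 then shift cm x -0.08 y -0.16 z 13.30
```

```bash
python3 -m handwheel '{"linear":[[-0.1,-0.1,2],[0,0,3],[0,0,3],[0,0,2.7],[0,0,1.7],[0,0,0.8],[0,0,0],[0,0,0],[0,0,0]],"rotation":[[0,0,0],[0,0,0],[0,0,0],[0,0,0],[0,0,0],[0,0,0],[0,0,0],[0,0,0],[0,0,0]]}'
python3 - <<'E'
from h import *
tgt([.55,-.3183,.079],123.4)
E
```

```text
clock: 30.08
eef_pos: [0.5506, -0.3198, 0.0807]
ee_rot: [0.001, 0.474, 0.881, 0.0]
ft_force: [0.1, 0.5, -0.5]
finger_gap: 0.0598
clock 30.07 p [ 0.5506 -0.3198  0.0807] yaw 123.41 tilt 0.08 | turn z 0.01 then shift cm x 0.16 y 0.03 z 0.17
```

```bash
python3 -m handwheel '{"linear":[[0.1,0,0.1],[0,0,0],[0,0,0]],"rotation":[[0,0,0],[0,0,0],[0,0,0]]}'
python3 -m handwheel '{"linear":[[0,0,0],[0,0,0],[0,0,0],[0,0,0],[0,0,0],[0,0,0]],"rotation":[[0,0,0],[0,0,0],[0,0,0],[0,0,0],[0,0,0],[0,0,0]]}' 2
python3 -m handwheel '{"linear":[[0,0,-1],[0,0,-2],[0,0,-3],[0,0,-4],[0,0,-3],[0,0,-1],[0,0,0],[0,0,0]],"rotation":[[0,0,0],[0,0,0],[0,0,0],[0,0,0],[0,0,0],[0,0,0],[0,0,0],[0,0,0]]}'
python3 - <<'E'
from h import *
tgt([.5674,.2227,.22],169.4)
E
```

```text
clock: 30.45
eef_pos: [0.5496, -0.3187, 0.0789]
ee_rot: [0.0, 0.474, 0.881, -0.0]
ft_force: [1.0, -0.5, -0.1]
finger_gap: 0.0601
clock: 31.2
eef_pos: [0.5498, -0.3188, 0.079]
ee_rot: [0.0, 0.474, 0.881, 0.0]
ft_force: [0.8, -0.1, 3.2]
finger_gap: 0.0268
clock: 32.2
eef_pos: [0.549, -0.3182, 0.2175]
ee_rot: [-0.001, 0.474, 0.881, -0.0]
ft_force: [0.3, -0.3, -0.4]
finger_gap: 0.0263
clock 32.20 p [ 0.549  -0.3182  0.2175] yaw 123.42 tilt 0.12 | turn z -45.98 then shift cm x 8.15 y 53.51 z -0.25
```

```bash
python3 -m handwheel '{"linear":[[0,0,0],[0,0,0],[0,0,0],[0,0,0],[0,0,0],[0.3,2,0],[0.45,3,0],[0.6,4,0],[0.6,4,0],[0.6,4,0],[0.6,4,0],[0.6,4,0],[0.6,4,0],[0.6,4,0],[0.6,4,0],[0.6,4,0],[0.6,4,0],[0.6,4,0],[0.4,3,0],[0.35,1.5,0]],"rotation":[[0,0,-9.2],[0,0,-9.2],[0,0,-9.2],[0,0,-9.2],[0,0,-9.2],[0,0,0],[0,0,0],[0,0,0],[0,0,0],[0,0,0],[0,0,0],[0,0,0],[0,0,0],[0,0,0],[0,0,0],[0,0,0],[0,0,0],[0,0,0],[0,0,0],[0,0,0]]}'
python3 -m handwheel '{"linear":[[0,0,0],[0,0,0],[0,0,0],[0,0,0]],"rotation":[[0,0,0],[0,0,0],[0,0,0],[0,0,0]]}'
python3 - <<'E'
from h import *
tgt([.5674,.2227,.0975],169.4)
E
```

```text
clock: 34.7
eef_pos: [0.5668, 0.225, 0.2179]
ee_rot: [-0.001, 0.092, 0.996, -0.0]
ft_force: [1.2, 0.0, -1.2]
finger_gap: 0.0263
clock: 35.2
eef_pos: [0.5685, 0.2211, 0.219]
ee_rot: [0.0, 0.093, 0.996, -0.0]
ft_force: [0.0, 0.2, -1.5]
finger_gap: 0.0263
clock 35.20 p [0.5685 0.2211 0.219 ] yaw 169.33 tilt 0.01 | turn z -0.07 then shift cm x 0.13 y 0.13 z 12.15
```

```bash
python3 -m handwheel '{"linear":[[0.1,0.1,1],[0,0,2.5],[0,0,3],[0,0,2.5],[0,0,1.5],[0,0,1],[0,0,0.6],[0,0,0],[0,0,0]],"rotation":[[0,0,0],[0,0,0],[0,0,0],[0,0,0],[0,0,0],[0,0,0],[0,0,0],[0,0,0],[0,0,0]]}'
python3 - <<'E'
from h import *
tgt([.5674,.2227,.0905],169.4)
E
```

```text
clock: 36.33
eef_pos: [0.5678, 0.2234, 0.0985]
ee_rot: [0.0, 0.092, 0.996, 0.0]
ft_force: [-0.4, -0.3, 0.3]
finger_gap: 0.0262
clock 36.33 p [0.5678 0.2234 0.0985] yaw 169.42 tilt 0.06 | turn z 0.02 then shift cm x 0.03 y -0.08 z 0.80
```

```bash
python3 -m handwheel '{"linear":[[0,0,0.3],[0,-0.05,0.2],[0,0,0.1],[0,0,0.1],[0,0,0]],"rotation":[[0,0,0],[0,0,0],[0,0,0],[0,0,0],[0,0,0]]}'
python3 -m handwheel '{"linear":[[0,0,0.1],[0,0,0.1],[0,0,0]],"rotation":[[0,0,0],[0,0,0],[0,0,0]]}'

```

```text
clock: 36.95
eef_pos: [0.5673, 0.2227, 0.0907]
ee_rot: [-0.0, 0.092, 0.996, -0.0]
ft_force: [-0.0, -0.0, -0.4]
finger_gap: 0.0266
clock: 37.33
eef_pos: [0.568, 0.2228, 0.0905]
ee_rot: [0.001, 0.092, 0.996, 0.0]
ft_force: [-3.8, -2.1, 11.3]
finger_gap: 0.026
```

```bash
python3 -m handwheel '{"linear":[[0,0,-0.1],[0,0,0],[0,0,0],[0,0,0],[0,0,0]],"rotation":[[0,0,0],[0,0,0],[0,0,0],[0,0,0],[0,0,0]]}' 6
python3 -m handwheel '{"linear":[[0,0,-1],[0,0,-2],[0,0,-3],[0,0,-4],[0,0,-3],[0,0,-1],[0,0,0],[0,0,0]],"rotation":[[0,0,0],[0,0,0],[0,0,0],[0,0,0],[0,0,0],[0,0,0],[0,0,0],[0,0,0]]}'
python3 - <<'E'
from h import *
tgt([.5768,-.357,.21],123.4)
p,d=bot.read_camera("wrist"); cv2.imwrite("pics/w6.png",p[:,:,::-1])
E
```

```text
clock: 37.95
eef_pos: [0.5673, 0.2227, 0.0897]
ee_rot: [-0.0, 0.092, 0.996, -0.0]
ft_force: [-0.6, 0.0, -0.5]
finger_gap: 0.0601
clock: 38.95
eef_pos: [0.5667, 0.2225, 0.2283]
ee_rot: [-0.001, 0.092, 0.996, -0.001]
ft_force: [-0.3, 0.2, -0.0]
finger_gap: 0.0599
clock 38.95 p [0.5667 0.2225 0.2283] yaw 169.42 tilt 0.13 | turn z 46.02 then shift cm x -48.94 y -31.06 z 1.83
```

View pics/w6.png

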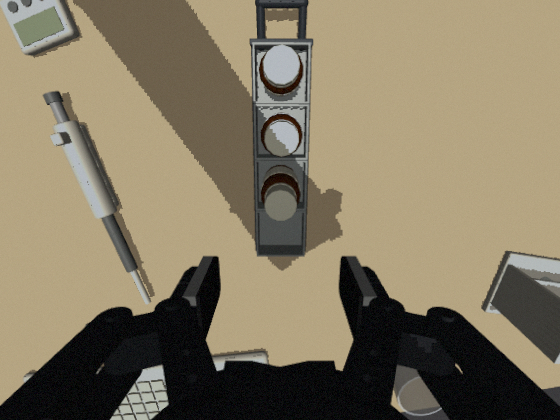

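Three bottles stand upright in pockets 1–3, with caps at (281,66), (281,138) and (281,202). Now cal4.

```bash
python3 -m handwheel '{"linear":[[0,0,0],[0,0,0],[0,0,0],[0,0,0],[0,0,0],[-4.2,-2.7,0],[-4.2,-2.7,0],[-4.2,-2.7,0],[-4.2,-2.7,0],[-4.2,-2.7,0],[-4.2,-2.7,0],[-4.2,-2.7,0],[-4.2,-2.7,0],[-4.2,-2.7,0],[-4.2,-2.7,0.5],[-4.2,-2.7,0.5],[-2.7,-1.4,0.8],[0,0,0],[0,0,0],[0,0,0]],"rotation":[[0,0,9.2],[0,0,9.2],[0,0,9.2],[0,0,9.2],[0,0,9.2],[0,0,0],[0,0,0],[0,0,0],[0,0,0],[0,0,0],[0,0,0],[0,0,0],[0,0,0],[0,0,0],[0,0,0],[0,0,0],[0,0,0],[0,0,0],[0,0,0],[0,0,0]]}'
python3 - <<'E'
from h import *
tgt([.5768,-.357,.079],123.4)
E
```

```text
clock: 41.5
eef_pos: [0.5776, -0.3551, 0.2119]
ee_rot: [-0.0, 0.473, 0.881, 0.0]
ft_force: [0.2, 0.5, 0.3]
finger_gap: 0.06
clock 41.50 p [ 0.5776 -0.3551  0.2119] yaw 123.53 tilt 0.04 | turn z 0.13 then shift cm x -0.11 y -0.17 z 13.29
```

```bash
python3 -m handwheel '{"linear":[[-0.1,-0.1,2],[0,0,3],[0,0,3],[0,0,2.7],[0,0,1.7],[0,0,0.8],[0,0,0],[0,0,0],[0,0,0]],"rotation":[[0,0,0],[0,0,0],[0,0,0],[0,0,0],[0,0,0],[0,0,0],[0,0,0],[0,0,0],[0,0,0]]}'
python3 - <<'E'
from h import *
tgt([.5768,-.357,.079],123.4)
E
```

```text
clock: 42.62
eef_pos: [0.5772, -0.3584, 0.0808]
ee_rot: [0.001, 0.474, 0.881, 0.0]
ft_force: [-0.8, 0.2, 0.0]
finger_gap: 0.0602
clock 42.62 p [ 0.5772 -0.3584  0.0808] yaw 123.41 tilt 0.08 | turn z 0.01 then shift cm x 0.14 y 0.04 z 0.18
```

```bash
python3 -m handwheel '{"linear":[[0.1,0,0.1],[0,0,0],[0,0,0]],"rotation":[[0,0,0],[0,0,0],[0,0,0]]}'
python3 -m handwheel '{"linear":[[0,0,0],[0,0,0],[0,0,0],[0,0,0],[0,0,0],[0,0,0]],"rotation":[[0,0,0],[0,0,0],[0,0,0],[0,0,0],[0,0,0],[0,0,0]]}' 2
python3 -m handwheel '{"linear":[[0,0,-1],[0,0,-2],[0,0,-3],[0,0,-4],[0,0,-3],[0,0,-1],[0,0,0],[0,0,0]],"rotation":[[0,0,0],[0,0,0],[0,0,0],[0,0,0],[0,0,0],[0,0,0],[0,0,0],[0,0,0]]}'
python3 - <<'E'
from h import *
tgt([.6215,.2126,.22],169.4)
E
```

```text
clock: 43.0
eef_pos: [0.5762, -0.3572, 0.0789]
ee_rot: [0.0, 0.474, 0.881, 0.0]
ft_force: [0.4, 0.3, 0.9]
finger_gap: 0.0595
clock: 43.75
eef_pos: [0.5764, -0.3573, 0.079]
ee_rot: [0.0, 0.474, 0.881, -0.0]
ft_force: [0.4, -1.1, 3.9]
finger_gap: 0.0265
clock: 44.75
eef_pos: [0.5757, -0.3568, 0.2174]
ee_rot: [-0.001, 0.474, 0.881, -0.0]
ft_force: [0.0, -0.3, -0.7]
finger_gap: 0.0263
clock 44.75 p [ 0.5757 -0.3568  0.2174] yaw 123.42 tilt 0.12 | turn z -45.98 then shift cm x 5.98 y 56.81 z -0.26
```

```bash
python3 -m handwheel '{"linear":[[0,0,0],[0,0,0],[0,0,0],[0,0,0],[0,0,0]],"rotation":[[0,0,-9.2],[0,0,-9.2],[0,0,-9.2],[0,0,-9.2],[0,0,-9.2]]}'
python3 -m handwheel '{"linear":[[0.2,2,0],[0.3,3,0],[0.42,4,0],[0.42,4,0],[0.42,4,0],[0.42,4,0],[0.42,4,0],[0.42,4,0],[0.42,4,0],[0.42,4,0],[0.42,4,0],[0.42,4,0],[0.42,4,0],[0.42,4,0],[0.25,2.5,0],[0.2,1.3,0],[0,0,0],[0,0,0],[0,0,0],[0,0,0]],"rotation":[[0,0,0],[0,0,0],[0,0,0],[0,0,0],[0,0,0],[0,0,0],[0,0,0],[0,0,0],[0,0,0],[0,0,0],[0,0,0],[0,0,0],[0,0,0],[0,0,0],[0,0,0],[0,0,0],[0,0,0],[0,0,0],[0,0,0],[0,0,0]]}'
python3 - <<'E'
from h import *
tgt([.6215,.2126,.0975],169.4)
E
```

```text
clock: 45.38
eef_pos: [0.5757, -0.3569, 0.2172]
ee_rot: [-0.001, 0.09, 0.996, 0.0]
ft_force: [0.2, -0.3, -0.4]
finger_gap: 0.0264
clock: 47.88
eef_pos: [0.6219, 0.2112, 0.219]
ee_rot: [0.0, 0.093, 0.996, -0.0]
ft_force: [-0.2, 0.2, -0.4]
finger_gap: 0.0264
clock 47.88 p [0.6219 0.2112 0.219 ] yaw 169.34 tilt 0.02 | turn z -0.06 then shift cm x 0.06 y 0.13 z 12.15
```

```bash
python3 -m handwheel '{"linear":[[0.05,0.1,1],[0,0,2.5],[0,0,3],[0,0,2.5],[0,0,1.5],[0,0,1],[0,0,0.6],[0,0,0],[0,0,0]],"rotation":[[0,0,0],[0,0,0],[0,0,0],[0,0,0],[0,0,0],[0,0,0],[0,0,0],[0,0,0],[0,0,0]]}'
python3 - <<'E'
from h import *
tgt([.6215,.2126,.0905],169.4)
E
```

```text
clock: 49.0
eef_pos: [0.6218, 0.2133, 0.0986]
ee_rot: [0.0, 0.092, 0.996, 0.0]
ft_force: [-1.0, 0.1, 0.2]
finger_gap: 0.0262
clock 49.00 p [0.6218 0.2133 0.0986] yaw 169.41 tilt 0.06 | turn z 0.01 then shift cm x 0.02 y -0.07 z 0.81
```

```bash
python3 -m handwheel '{"linear":[[0,0,0.3],[0,-0.05,0.2],[0,0,0.1],[0,0,0.1],[0,0,0]],"rotation":[[0,0,0],[0,0,0],[0,0,0],[0,0,0],[0,0,0]]}'
python3 -m handwheel '{"linear":[[0,0,0.1],[0,0,0.1],[0,0,0]],"rotation":[[0,0,0],[0,0,0],[0,0,0]]}'

```

```text
clock: 49.62
eef_pos: [0.6212, 0.2127, 0.0907]
ee_rot: [-0.0, 0.092, 0.996, -0.0]
ft_force: [1.0, 0.3, -0.4]
finger_gap: 0.0261
clock: 50.0
eef_pos: [0.6219, 0.2127, 0.0905]
ee_rot: [0.001, 0.092, 0.996, 0.0]
ft_force: [-2.4, -2.0, 11.0]
finger_gap: 0.0269
```

Release, rise, then back off along −x of the tool so the wrist camera can check all four.

```bash
python3 -m handwheel '{"linear":[[0,0,-0.1],[0,0,0],[0,0,0],[0,0,0],[0,0,0]],"rotation":[[0,0,0],[0,0,0],[0,0,0],[0,0,0],[0,0,0]]}' 6
python3 -m handwheel '{"linear":[[0,0,-1],[0,0,-2],[0,0,-3],[0,0,-4],[0,0,-5],[0,0,-5],[0,0,-2],[0,0,0],[0,0,0],[0,0,0]],"rotation":[[0,0,0],[0,0,0],[0,0,0],[0,0,0],[0,0,0],[0,0,0],[0,0,0],[0,0,0],[0,0,0],[0,0,0]]}'
cat > chk.py <<'E'
from h import *
m=bot.camera_model("wrist");p,d=bot.read_camera("wrist"); cv2.imwrite("pics/w7.png",p[:,:,::-1])
p2,_=bot.read_camera("side"); cv2.imwrite("pics/s7.png",cv2.resize(p2[150:230,200:340,::-1],None,fx=5,fy=5,interpolation=cv2.INTER_CUBIC))
v,u=np.mgrid[0:420,0:560]
n=cv2.undistortPoints(np.stack([u,v],-1).reshape(-1,1,2).astype(float),m["intrinsics"],m["dist_coeffs"]).reshape(420,560,2)
W=np.concatenate([n,np.ones((420,560,1))],-1)*d[...,None]@rot(m["attitude"]).T+m["xyz"]
mk=((W[...,2]>.104)&(W[...,2]<.118)&(u>230)&(u<330)&(v<300)).astype('uint8')
N,l,st,c=cv2.connectedComponentsWithStats(mk)
B=np.array([[.4593,.2429],[.5134,.2328],[.5674,.2227],[.6215,.2126]])
for i in range(1,N):
    if st[i,4]>100:
        P=W[l==i]; x=np.median(P,0); cn=P[P[:,2]>x[2]-.004].mean(0); e=np.linalg.norm(B-cn[:2],axis=1); print(c[i].round(1),cn.round(4),"bay",e.argmin()+1,"err mm",(1000*e.min()).round(1))
E
python3 chk.py
```

```text
clock: 50.62
eef_pos: [0.6212, 0.2126, 0.0897]
ee_rot: [-0.0, 0.092, 0.996, -0.0]
ft_force: [0.7, 0.2, 0.4]
finger_gap: 0.0598
clock: 51.88
eef_pos: [0.6208, 0.2125, 0.3085]
ee_rot: [-0.001, 0.092, 0.996, -0.001]
ft_force: [-2.0, -0.3, -1.3]
finger_gap: 0.0602
[280.7  14.8] [0.4614 0.2424 0.1102] bay 1 err mm 2.1
[281.1  74.8] [0.5138 0.233  0.1103] bay 2 err mm 0.4
[280.3 131.9] [0.5679 0.2221 0.1103] bay 3 err mm 0.8
[280.3 183.5] [0.6222 0.2121 0.1103] bay 4 err mm 0.9
```

View pics/w7.png

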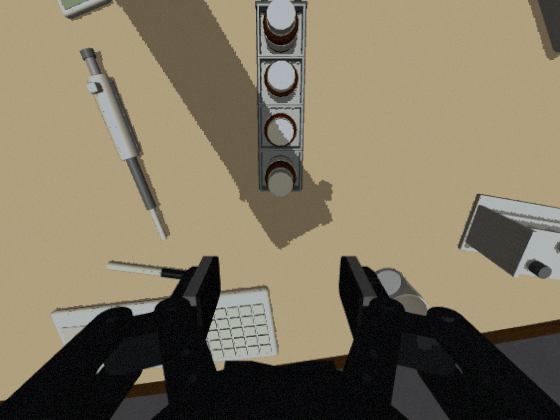

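View pics/s7.png

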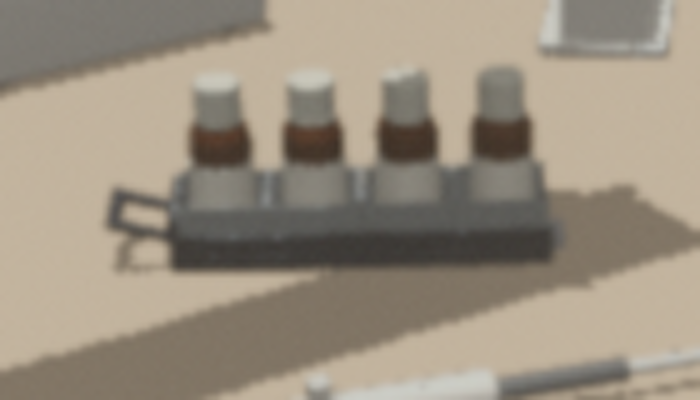

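All four stand upright in their pockets. The wrist view has caps at (281,15) to (280,184), all at z = 0.110 m against 0.1105 expected, and the gripper is well clear. Handing in.

```bash
python3 -c "
from rig import bot
print(bot.job_done(), bot.state()['clock'])"
```

```text
the job is handed in; nothing more can be done
the job is handed in; nothing more can be done
```

All four bottles are in the rack in order, with the flap-side bottle in the pocket next to the handle. I handed the job in at about 52 s of the 104 s; no verdict was reported.

**Placing:** I lowered each bottle until the wrist force rose to 11–15 N. Contact came at the height worked out beforehand (TCP about 0.0905 m) for every bottle, and I then let go.

**Last checks:**
- **Wrist camera:** the caps are 2.1, 0.4, 0.8 and 0.9 mm from the measured centres of pockets 1 to 4. Their tops stand at 0.110 m, against 0.1105 m expected.
- **Side view:** all four look upright, and the open gripper is about 0.2 m above them.

**Disagreements:**
- **Rack position:** the two fixed cameras differed by about 12 mm across the rack, because its edges are coarse in the side view. I used the close wrist view, which falls between them.
- **Arm position:** the measured position wandered by up to about 2 mm during moves. I corrected it before each grasp and placing.

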